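# Load the specimen carrier into the inspection stage

## Task

Draw the flat specimen carrier out from under the dust hood, keeping it flat, set it down on the bench in front of the stage's ramp with its handle end away from the ramp, and let go of it. Then push it, sliding, up the ramp and on between the rails until both spring clips have ridden over its cross rib and snapped down behind it and its nose is fully home against the stop; leave it there and leave the jar, the dental cast and the bowl alone.

Things in the scene. Friction and masses are not known exactly. Their poses are not given: they have to be found in the camera images.
- carrier_centre (a point): Centre, half-way up the plate, of the loose specimen carrier: aluminium plate 120 long (its x) x 50 wide (y) x 6 mm thick with a small glass window, about 140 g, balanced within 10 mm of this point. x points to its nose, z up. It starts with its tail and handle under the hood, about 45 mm inside the mouth, and its nose sticking out about 75 mm.
- carrier_handle (a point): Middle of the carrier's black upright handle fin, 44 mm behind the carrier's centre and 22 mm above the carrier's underside; axes as the carrier's. The fin is 24 mm along x, 10 mm thick along y, and stands from the plate's top (6 mm) to 34 mm above the underside.
- carrier_nose (a point): Middle of the carrier's nose edge, half-way up the plate, 60 mm ahead of its centre; axes as the carrier's. A roof-shaped cross rib (30 degree flanks) over the whole width stands 2.5 mm proud of the plate's top, 12 mm behind this edge.
- hood: Fixed clear dust hood, origin on the bench under the middle of its open mouth; x points out of the mouth, z up. 58 mm deep, 78 mm wide, 53 mm high outside; ceiling 50 mm above the bench inside. The carrier lies on its floor strip, 36 mm wide and 10 mm high, running to 60 mm in front of the mouth, so the carrier's long edges overhang it by 7 mm.
- stage: Fixed aluminium stage, origin on the bench at the middle of its ramp's foot; x is the pushing direction (up the ramp), z up. The ramp rises to 14 mm at x = 80 mm, then the deck is level up to the stop. Rails 54 mm apart inside, 68 mm wide outside at most 7 mm high, line ramp and deck; they flare to about 66 mm inside (75 outside) at the foot.
- stage_stop (a point): Middle of the face of the stage's stop block at deck height (14 mm above the bench), 200 mm along the stage from the ramp's foot; the block is 22 mm wide and 10 mm high. The carrier is home with its nose against it. The clips' bent tips rub the carrier 20 mm before it, 19 mm either side of the middle; hinged behind it; they admit only a carrier lying flat on the deck.
- clip_left (a joint): Angle (rad) of the sprung steel clip on the stage's left (+y) side: 0 fully down without a carrier, about 0.03 resting on the carrier's plate, about 0.1 when on its rib, up to 0.6 lifted. Polished and slippery. A spring presses its tip down with about 2 N; pushing the rib under both clips takes about 5 to 15 N.
- clip_right (a joint): The same for the clip on the right (-y) side.
- jar: Bystander: closed round jar, 56 mm across, 62 mm high, origin under its centre. To be left alone.
- cast: Bystander: plaster dental arch on a round white base, 68 mm across, 33 mm high, origin under its centre. To be left alone.
- bowl: Bystander: small rubber mixing bowl, 84 mm across the rim, 48 mm high, origin under its centre. To be left alone.

How it is judged:
By the outcome, as a careful person would: the job done as asked, in the order asked, and still so for the second after the job is handed in, with the robot touching nothing.
It also fails if it takes over 69 s, if anything falls off the work surface, if the arm or the gripper's body presses on something with over 40 N, if the wrist force passes 120 N, or if a joint passes its speed limit or range.

## Robot

A 6-joint arm with a two-finger parallel gripper is mounted at the origin on the work surface. World frame = base frame: x ahead of the robot, y to its left, z up, the work surface at z = 0. Lengths are in m, angles in degrees, forces in N, time in s.
With the tool pointing down it reaches from about 0.375 to 0.9 m from the base axis. Payload 3.1 kg.
Tool frame: the origin (TCP) lies between the finger pads; the fingertips stand 11 mm ahead of it and the grasp point (between the pads) lies 8 mm behind it; z points along the fingers, y is the line along which they close (so a half turn about z gives the same grasp; the last joint's range is limited). The gripper opens to 87 mm and grips with 3 to 60 N. Pads are 19 mm wide; open, the fingers measure 117 mm over their backs; the gripper's body (75 mm by 190 mm) begins 51 mm behind the grasp point.
Start: joints at [55.376, 30.224, 82.088, -0, 67.689, -10.227], TCP at [0.258, 0.569, 0.234] pointing down, gripper open.
Joint ranges: [-176.69, 176.69], [-43.24, 126.21], [12.49, 139.97], [-82, 262], [0, 151.66], [-163.58, 163.58]. Speed limits (degrees/s): [159.86, 159.86, 180, 180, 180, 180].

## Interface

Orientations are given as a 3x3 rotation matrix whose columns are the frame's x, y, z axes.
In Python, from rig import bot gives the robot as it stands.
- The arm moves only by the tool apply_moves, never from a script. Its argument "steps" is a list that holds one entry, the list of rows, each a list of 7 numbers: the shift along the tool's x, y, z in cm, then the turn, a rotation vector about the tool's x, y, z in degrees, then the gripper command: -1 is shut, 1 is fully open, values between are in proportion. In form: [[[dx, dy, dz, rx, ry, rz, jaw], ...]]. A call has 1 to 20 rows; each row is the pose to reach, as a shift and turn from the pose commanded when the call began, along the tool's axes at that moment; what a row does not reach only later rows make up. A row lasts 1/8 s, in which the tool goes at most 62.5 mm and 10.7 degrees, less where a joint would pass 70% of its speed; a pose out of reach is approached as far as the arm can. A call with a gripper value outside its range is refused whole. The fingers move at their own pace and stop on an object; the grip force is fixed at half the most. Time passes only in rows, so rows that repeat a pose let the fingers close. It gives the time, the measured TCP pose, the force, the opening and the grip force at its end, in the units of the state.
- bot.read_state(): the state, without advancing time (a new reading comes with each control period).
- bot.capture(name): name is "side" or "top"; returns the picture (400x640x3 uint8, blue, green, red); there is no depth.
- bot.camera_model(name): a dict with "intrinsics" (3x3 intrinsics, pixels), "R" (3x3) and "t" (3): a world point X has camera coordinates R X + t. Camera axes: x right, y down, z forward; pixel columns grow to the right and rows downward; lengths in m; the calibration is good to about 2 mm. A picture is of the moment at which its call begins. camera_model takes no time and is no camera call.
- bot.hand_in(): hands the job in; it is judged then, once.
The state is a dict: "time_s": time; "joint_positions": joint angles; "qvel": joint speeds; "tau": joint torques, N m; "position": TCP position; "tcp_rot": TCP orientation; "force": force on the tool from outside, world axes, zero at the start; "moment": the same for the moment, N m; "opening": opening from 0.0 (shut) to 1.0 (fully open); "grasp_force": force on a finger pad.
Only numpy, scipy, OpenCV 4.12 (cv2) and the standard library are available. Lean on these libraries where they do the work, as an engineer would, in place of code of your own. Each camera call takes 0.05 s, during which the arm holds its last target. There are 200 camera calls.

## Working session

There is one attempt and no reset: what is moved stays moved. The work goes in short steps, Python scripts to look and compute and a tool call to move; the robot and the scene stay as the last step left them, time stands still between calls to the robot, and variables do not carry over. Pictures are saved under pics/ and viewed, at most 10 in all, crops included, and the job is handed in when it is done.

Besides the shell and the picture viewer there is one more tool, called after "Emit:" by a JSON object that holds its "api" and its "payload", one argument or row to a line. apply_moves: Moves the arm, as the interface text tells. Its arguments: {"type":"object","properties":{"steps":{"type":"array","items":{"type":"array","items":{"type":"array","items":{"type":"number"}}}}},"required":["steps"]}

```bash
mkdir -p pics; python3 - <<'E'
from rig import bot
import cv2,json
for n in("side","top"):
    im=bot.capture(n); cv2.imwrite(f"pics/{n}0.png",im)
    m=bot.camera_model(n); print(n,m)
print(bot.read_state())
E
```

```text
side {'intrinsics': array([[390.70985884,   0.        , 320.30555314],
       [  0.        , 390.70985884, 199.9302359 ],
       [  0.        ,   0.        ,   1.        ]]), 'R': array([[ 0.71800967, -0.69597479, -0.00901166],
       [-0.46023283, -0.46501158, -0.75627375],
       [ 0.52215693,  0.54715933, -0.65419325]]), 't': array([-0.38741343,  0.36676793,  0.60620991])}
top {'intrinsics': array([[406.34678131,   0.        , 326.06389417],
       [  0.        , 406.34678131, 200.50478939],
       [  0.        ,   0.        ,   1.        ]]), 'R': array([[ 0.00984824, -0.99983255, -0.01542332],
       [-0.982798  , -0.00683349, -0.18455728],
       [ 0.18442098,  0.01697557, -0.98270073]]), 't': array([0.05366639, 0.60411515, 0.81765929])}
{'time_s': 0.1, 'joint_positions': array([ 5.53745548e+01,  3.02742664e+01,  8.21481216e+01,  2.16583670e-04,
        6.76883005e+01, -1.02261250e+01]), 'qvel': array([ 0.03658425, -0.13866423, -0.24321713,  0.07618935, -0.0375998 ,
        0.07608528]), 'tau': array([-2.26274251e-04, -4.40989208e+01, -1.77151036e+01,  6.35006838e-02,
        5.33912249e-02, -4.85682858e-05]), 'position': array([0.257784  , 0.56867675, 0.23266786]), 'tcp_rot': array([[-9.10687777e-01,  4.13093889e-01, -1.10058838e-03],
       [ 4.13095210e-01,  9.10686459e-01, -1.58772425e-03],
       [ 3.46411753e-04, -1.90056886e-03, -9.99998134e-01]]), 'force': array([-0.68345088,  0.37681168, -0.01801827]), 'moment': array([-0.01337082,  0.01346576, -0.01323183]), 'grasp_force': 0.0, 'opening': 0.9991629423754634}
```

View pics/side0.png

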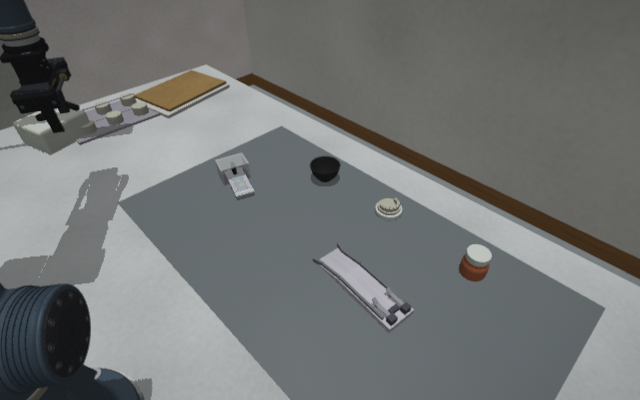

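View pics/top0.png

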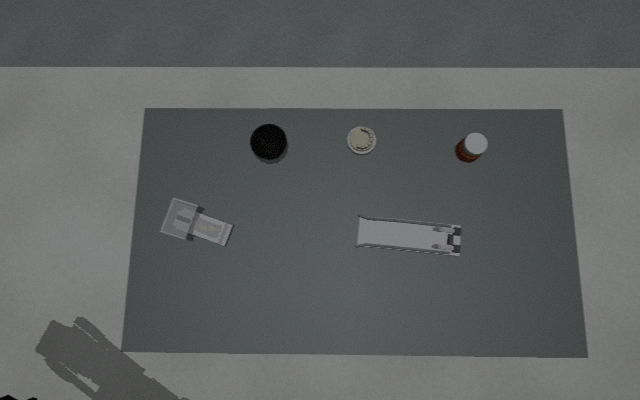

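The top view shows the hood at about (180,218), with the carrier's nose at (225,235). The ramp foot is at (358,232), the stop at about (452,240), the bowl at (269,142), the cast at (362,140) and the jar at (472,147). Next I'll zoom in on the hood and stage.

```bash
python3 - <<'E'
import cv2,numpy as np
t=cv2.imread("pics/top0.png")
a=cv2.resize(t[185:255,150:250],None,fx=6,fy=6,interpolation=cv2.INTER_CUBIC)
b=cv2.resize(t[208:264,350:470],None,fx=5,fy=5,interpolation=cv2.INTER_CUBIC)[:170*2-60]
o=np.zeros((420,600,3),np.uint8);o[:,:600]=a
cv2.imwrite("pics/hood.png",o);cv2.imwrite("pics/stage.png",b)
E
```

```text
(no output)
```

View pics/hood.png

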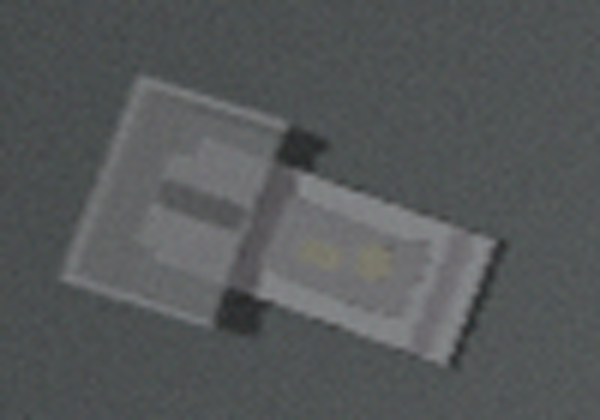

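View pics/stage.png

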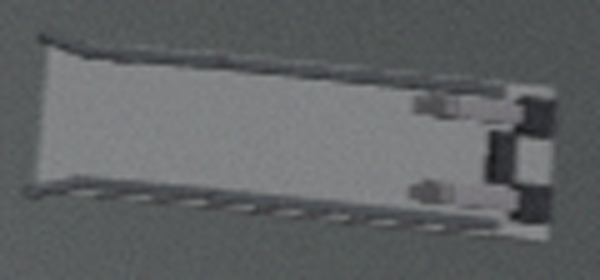

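The hood crop shows the carrier's nose corners at (497,240) and (450,362), its mouth-side plate edges at (300,170) and (258,295), and the dark fin from (162,192) to (245,215). The stage crop shows the ramp foot corners at (45,50) and (35,185), and the stop's front edge from (490,132) to (487,182).

```bash
cat > h.py <<'E'
import numpy as np
from rig import bot
def ray(n,px,z):
    m=bot.camera_model(n); R,t=m["R"],m["t"]
    d=R.T@np.linalg.solve(m["intrinsics"],[px[0],px[1],1.]); c=-R.T@t
    return (c+d*(z-c[2])/d[2])[:2]
def proj(n,X):
    m=bot.camera_model(n); p=m["intrinsics"]@(m["R"]@np.array(X)+m["t"]); return p[:2]/p[2]
E
python3 - <<'E'
from h import *
np.set_printoptions(precision=4,suppress=True)
H=lambda u,v,z:ray("top",((u+.5)/6-.5+150,(v+.5)/6-.5+185),z)
S=lambda u,v,z:ray("top",((u+.5)/5-.5+350,(v+.5)/5-.5+208),z)
nl,nr=H(497,240,.016),H(450,362,.016); ml,mr=H(300,170,.016),H(258,295,.016)
f0,f1=H(162,195,.044),H(245,215,.044)
print("nose",nl,nr,(nl+nr)/2,np.linalg.norm(nl-nr)); print("mouth",ml,mr,"fin",f0,f1)
for a,b in((ml,nl),(mr,nr),(f0,f1)): d=b-a; print("dir",np.degrees(np.arctan2(d[1],d[0])),np.linalg.norm(d))
d=nl-nr; print("nose edge normal",np.degrees(np.arctan2(d[1],d[0]))-90)
fa,fb=S(45,50,0),S(35,185,0);s0,s1=S(490,132,.024),S(487,182,.024)
print("foot",fa,fb,(fa+fb)/2,"stop",s0,s1,(s0+s1)/2)
d=(s0+s1)/2-(fa+fb)/2;print(np.degrees(np.arctan2(d[1],d[0])),np.linalg.norm(d))
# rails top edges
for a,b in(((100,50),(500,88)),((80,182),(500,220))):
    d=S(*b,.021)-S(*a,.007+.004); print("rail",np.degrees(np.arctan2(d[1],d[0])))
for p,z in(((269,142),.048),((362,140),.02),((475,143),.062)): print(ray("top",p,z))
E
```

```text
nose [0.555  0.2684] [0.5095 0.2834] [0.5323 0.2759] 0.047898570154396164
mouth [0.5809 0.344 ] [0.5337 0.3565] fin [0.567  0.3844] [0.5599 0.3536]
dir -108.87181363225271 0.07987980304196651
dir -108.32951214882506 0.07696090212811924
dir -102.94267176822426 0.031635177735198625
nose edge normal -108.30572796700099
foot [ 0.5753 -0.0146] [ 0.514  -0.0098] [ 0.5446 -0.0122] stop [ 0.537  -0.2075] [ 0.5152 -0.2052] [ 0.5261 -0.2064]
-95.4599523347465 0.19503988082379023
rail -95.55670577789348
rail -94.94760874181297
[0.7376 0.188 ]
[ 0.753  -0.0221]
[ 0.7327 -0.2654]
```

```bash
cat >> h.py <<'E'
def row(p0,yaw0,p1,yaw1):
    """row from a commanded tool-down pose (yaw = heading of tool y) to another"""
    a=np.radians(yaw0); y=np.array([np.cos(a),np.sin(a),0]); z=np.array([0,0,-1.]); x=np.cross(y,z)
    d=(np.array(p1)-p0)*100
    return np.round([d@x,d@y,d@z,0,0,-(yaw1-yaw0)],2)
def st():
    s=bot.read_state(); R=s["tcp_rot"]
    print(s["time_s"],s["position"].round(4),"yaw",np.degrees(np.arctan2(R[1,1],R[0,1])).round(2),"z",R[:,2].round(4),"F",s["force"].round(1),"op",s["opening"]*87,"g",s["grasp_force"])
E
python3 -c "
from h import *
print(row([.258,.569,.234],65.603,[.5493,.3271,.10],-18.4))"
```

```text
[-36.52 -10.    13.4    0.     0.    84.  ]
```

Emit:
{"api": "apply_moves", "payload": {
  "steps": [
    [[-12, -3.3, 3, 0, 0, 20, 0.7], [-20, -5.5, 6, 0, 0, 35, 0.7], [-28, -7.5, 9, 0, 0, 50, 0.7], [-33, -9, 11, 0, 0, 65, 0.7], [-36, -9.8, 12.5, 0, 0, 75, 0.7], [-36.5, -10, 13.4, 0, 0, 84, 0.7], [-36.5, -10, 13.4, 0, 0, 84, 0.7], [-36.5, -10, 13.4, 0, 0, 84, 0.7], [-36.5, -10, 13.4, 0, 0, 84, 0.7], [-36.5, -10, 13.4, 0, 0, 84, 0.7], [-36.5, -10, 13.4, 0, 0, 84, 0.7], [-36.5, -10, 13.4, 0, 0, 84, 0.7], [-36.5, -10, 13.4, 0, 0, 84, 0.7]]
  ]
}}

```text
time_s: 1.72
position: [0.5491, 0.3276, 0.0997]
tcp_rot: [[0.315, 0.949, 0.0], [0.949, -0.315, 0.0], [0.0, 0.0, -1.0]]
force: [0.8, -0.6, -0.1]
opening: 0.848
grasp_force: 0.0
```

```bash
python3 - <<'E'
from h import *; import cv2
st()
t=bot.capture("top");s=bot.capture("side")
a=cv2.resize(t[170:270,140:260],None,fx=4,fy=4,interpolation=cv2.INTER_CUBIC)
b=cv2.resize(s[120:220,180:260],None,fx=4,fy=4,interpolation=cv2.INTER_CUBIC)
cv2.imwrite("pics/pre.png",np.hstack([a,b]))
E
```

```text
1.725 [0.5491 0.3276 0.0997] yaw -18.35 z [ 2.e-04  1.e-04 -1.e+00] F [ 0.8 -0.6 -0.1] op 73.76377650410755 g 0.0
```

View pics/pre.png

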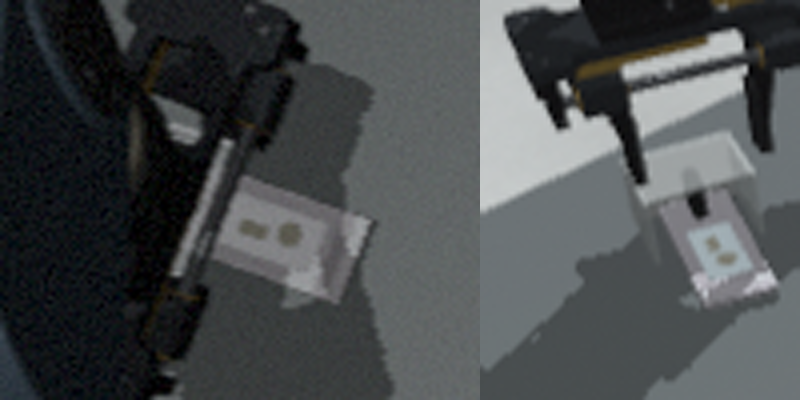

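The gripper is centred over the carrier, just outside the hood mouth. The nose corners in the side crop are at about (778,293) and (708,305). I'll check those against the predicted nose position.

```bash
python3 -c "
from h import *
print(proj('side',[.555,.2684,.016]),proj('side',[.5095,.2834,.016]),'seen',(254.5,193.3),(237,196.3))
print(ray('side',(254.5,193.3),.013),ray('side',(237,196.3),.013))
print(row([.5493,.3271,.1],-18.4,[.549,.3268,.0225],-18.4))"
```

```text
[253.75078801 190.25299927] [236.16887373 195.47103148] seen (254.5, 193.3) (237, 196.3)
[0.55072986 0.26001397] [0.51084065 0.28235442]
[-0.04 -0.02  7.75  0.    0.   -0.  ]
```

Emit:
{"api": "apply_moves", "payload": {
  "steps": [
    [[0, 0, 3, 0, 0, 0, 0.7], [0, 0, 5.5, 0, 0, 0, 0.7], [0, 0, 7, 0, 0, 0, 0.7], [0, 0, 7.75, 0, 0, 0, 0.7], [0, 0, 7.75, 0, 0, 0, 0.7], [0, 0, 7.75, 0, 0, 0, 0.7], [0, 0, 7.75, 0, 0, 0, 0.4], [0, 0, 7.75, 0, 0, 0, 0.2], [0, 0, 7.75, 0, 0, 0, 0], [0, 0, 7.75, 0, 0, 0, -0.3], [0, 0, 7.75, 0, 0, 0, -1], [0, 0, 7.75, 0, 0, 0, -1], [0, 0, 7.75, 0, 0, 0, -1], [0, 0, 7.75, 0, 0, 0, -1], [0, 0, 7.75, 0, 0, 0, -1]]
  ]
}}

```text
time_s: 3.7
position: [0.5494, 0.3274, 0.0223]
tcp_rot: [[0.316, 0.949, 0.0], [0.949, -0.316, 0.0], [0.0, 0.0, -1.0]]
force: [-0.3, -1.0, 4.1]
opening: 0.571
grasp_force: 30.0
```

Emit:
{"api": "apply_moves", "payload": {
  "steps": [
    [[0, 0, -0.1, 0, 0, 0, -1], [0, 0, -0.25, 0, 0, 0, -1], [0, 0, -0.25, 0, 0, 0, -1], [-0.5, 0, -0.25, 0, 0, 0, -1], [-1.3, 0, -0.25, 0, 0, 0, -1], [-2.3, 0, -0.25, 0, 0, 0, -1], [-3.3, 0, -0.25, 0, 0, 0, -1], [-4.3, 0, -0.25, 0, 0, 0, -1], [-5.3, 0, -0.25, 0, 0, 0, -1], [-6.3, 0, -0.25, 0, 0, 0, -1], [-7, 0, -0.25, 0, 0, 0, -1], [-7.4, 0, -0.25, 0, 0, 0, -1], [-7.5, 0, -0.6, 0, 0, 0, -1], [-7.5, 0, -1.5, 0, 0, 0, -1], [-7.5, 0, -3, 0, 0, 0, -1], [-7.5, 0, -4, 0, 0, 0, -1], [-7.5, 0, -4, 0, 0, 0, -1], [-7.5, 0, -4, 0, 0, 0, -1]]
  ]
}}

```text
time_s: 5.95
position: [0.5254, 0.2562, 0.0621]
tcp_rot: [[0.315, 0.949, -0.0], [0.949, -0.315, -0.0], [-0.0, -0.0, -1.0]]
force: [-0.1, 0.2, -2.0]
opening: 0.561
grasp_force: 30.0
```

```bash
python3 - <<'E'
from h import *; import cv2
st()
t=bot.capture("top");s=bot.capture("side")
a=cv2.resize(t[170:280,150:270],None,fx=3.5,fy=3.5,interpolation=cv2.INTER_CUBIC)
b=cv2.resize(s[110:220,200:300],None,fx=3.5,fy=3.5,interpolation=cv2.INTER_CUBIC)
cv2.imwrite("pics/lift.png",np.hstack([a,b]))
p0=[.5493,.3271,.0225]; a=np.radians(-18.4); y=np.array([np.cos(a),np.sin(a),0]); x=np.cross(y,[0,0,-1.])
c=np.array(p0)-.075*x+[0,0,.04]
d=np.array([np.cos(np.radians(-95.4)),np.sin(np.radians(-95.4)),0])
g=np.array([.5446,-.0122,0])-(.075-.006)*d
print("cmd",c,"goal",g)
print(row(c,-18.4,g+[0,0,.06],-5.4))
E
```

```text
5.95 [0.5254 0.2562 0.0621] yaw -18.39 z [-1.e-04 -0.e+00 -1.e+00] F [-0.1  0.2 -2. ] op 48.776865507949076 g 29.988977909088135
cmd [0.52562632 0.2559343  0.0625    ] goal [0.55109347 0.05649378 0.        ]
[-18.12   8.71   0.25   0.     0.   -13.  ]
```

View pics/lift.png

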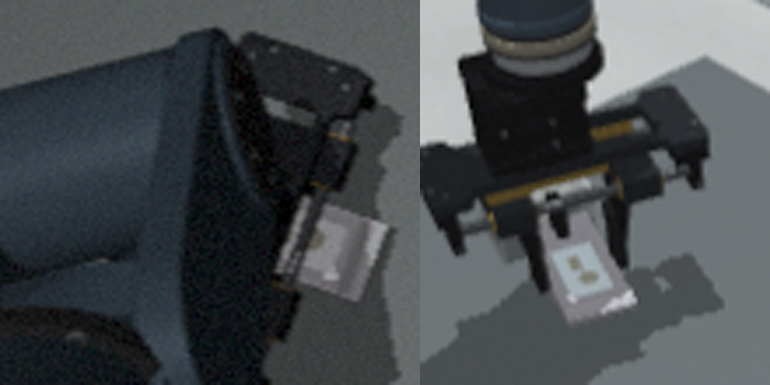

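The carrier is held flat and is clear of the hood. I'll carry it to the ramp next.

Emit:
{"api": "apply_moves", "payload": {
  "steps": [
    [[-1, 0.5, 0, 0, 0, -1, -1], [-3, 1.5, 0, 0, 0, -2, -1], [-5.5, 2.7, 0, 0, 0, -4, -1], [-8.5, 4.1, 0, 0, 0, -6, -1], [-11.5, 5.5, 0, 0, 0, -8, -1], [-14, 6.7, 0, 0, 0, -10, -1], [-16, 7.7, 0, 0, 0, -11.5, -1], [-17.5, 8.4, 0, 0, 0, -12.5, -1], [-18.12, 8.71, 0.2, 0, 0, -13, -1], [-18.12, 8.71, 0.6, 0, 0, -13, -1], [-18.12, 8.71, 1.4, 0, 0, -13, -1], [-18.12, 8.71, 2.3, 0, 0, -13, -1], [-18.12, 8.71, 3.2, 0, 0, -13, -1], [-18.12, 8.71, 4, 0, 0, -13, -1], [-18.12, 8.71, 4.4, 0, 0, -13, -1], [-18.12, 8.71, 4.4, 0, 0, -13, -1], [-18.12, 8.71, 4.4, 0, 0, -13, -1]]
  ]
}}

```text
time_s: 8.18
position: [0.5512, 0.0567, 0.0183]
tcp_rot: [[0.094, 0.996, 0.001], [0.996, -0.094, -0.0], [-0.0, 0.001, -1.0]]
force: [-0.5, 0.3, -1.2]
opening: 0.563
grasp_force: 30.0
```

```bash
python3 - <<'E'
from h import *; import cv2
st()
t=bot.capture("top");s=bot.capture("side")
a=cv2.resize(t[190:270,270:380],None,fx=4,fy=4,interpolation=cv2.INTER_CUBIC)
b=cv2.resize(s[190:270,250:340],None,fx=4,fy=4,interpolation=cv2.INTER_CUBIC)
cv2.imwrite("pics/place.png",np.hstack([a,b]))
E
```

```text
8.175 [0.5512 0.0567 0.0183] yaw -5.4 z [ 5.e-04 -1.e-04 -1.e+00] F [-0.5  0.3 -1.2] op 48.971699188365896 g 29.988896548748016
```

View pics/place.png

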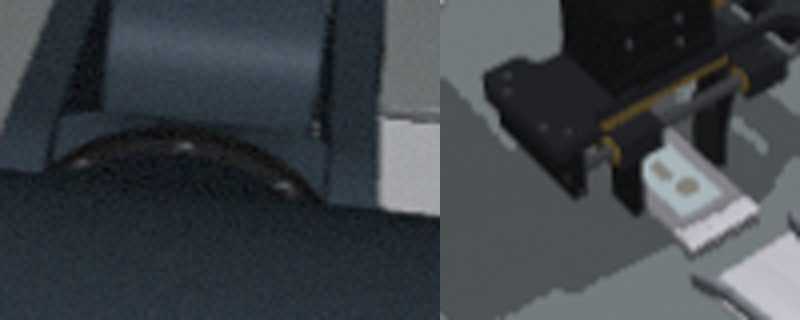

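The side view shows the carrier level just short of the ramp, with its nose corners at crop (690,250) and (760,207) and the ramp flare starting at about (695,278). Now I'll lower it, let go and rise.

Emit:
{"api": "apply_moves", "payload": {
  "steps": [
    [[0, 0, 0.2, 0, 0, 0, -1], [0, 0, 0.4, 0, 0, 0, -1], [0, 0, 0.55, 0, 0, 0, -1], [0, 0, 0.6, 0, 0, 0, -1], [0, 0, 0.6, 0, 0, 0, -1], [0, 0, 0.6, 0, 0, 0, -1]]
  ]
}}

```text
time_s: 9.02
position: [0.551, 0.0567, 0.0123]
tcp_rot: [[0.094, 0.996, -0.0], [0.996, -0.094, -0.0], [-0.0, -0.0, -1.0]]
force: [-0.9, 0.1, 1.8]
opening: 0.567
grasp_force: 30.0
```

Emit:
{"api": "apply_moves", "payload": {
  "steps": [
    [[0, 0, 0, 0, 0, 0, -0.1], [0, 0, 0, 0, 0, 0, 0.3], [0, 0, 0, 0, 0, 0, 0.6], [0, 0, 0, 0, 0, 0, 0.6], [0, 0, -1, 0, 0, 0, 0.6], [0, 0, -4, 0, 0, 0, 0.6], [0, 0, -7, 0, 0, 0, 0.6], [0, 0, -8, 0, 0, 0, 0.6], [3, 0, -8, 0, 0, 0, -0.5], [7, 0, -8, 0, 0, 0, -1], [10, 0, -8, 0, 0, 0, -1], [11, 0, -8, 0, 0, 0, -1], [11, 0, -8, 0, 0, 0, -1], [11, 0, -8, 0, 0, 0, -1]]
  ]
}}

```text
time_s: 10.78
position: [0.5611, 0.1652, 0.0918]
tcp_rot: [[0.095, 0.995, -0.001], [0.995, -0.095, -0.0], [-0.001, -0.001, -1.0]]
force: [0.5, -1.1, -0.6]
opening: 0.2
grasp_force: 0.0
```

```bash
python3 - <<'E'
from h import *; import cv2
st()
t=bot.capture("top");s=bot.capture("side")
a=cv2.resize(t[190:270,270:380],None,fx=4,fy=4,interpolation=cv2.INTER_CUBIC)
b=cv2.resize(s[190:270,250:340],None,fx=4,fy=4,interpolation=cv2.INTER_CUBIC)
cv2.imwrite("pics/placed.png",np.hstack([a,b]))
E
```

```text
10.775 [0.5611 0.1652 0.0918] yaw -5.44 z [-8.e-04 -4.e-04 -1.e+00] F [ 0.5 -1.1 -0.6] op 17.438468716310325 g 0.0
```

View pics/placed.png

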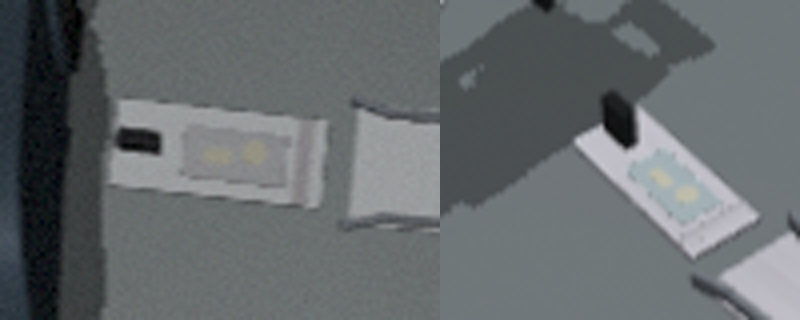

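The carrier lies flat with its nose towards the ramp. The top crop shows nose corners (327,121) and (320,208), tail corners (118,100) and (108,185), and ramp foot corners (355,102) and (343,225).

```bash
python3 - <<'E'
from h import *
T=lambda u,v,z:ray("top",((u+.5)/4-.5+270,(v+.5)/4-.5+190),z)
n=(T(327,121,.006)+T(320,208,.006))/2; k=(T(118,100,.006)+T(108,185,.006))/2; f=(T(355,102,.005)+T(343,225,.005))/2
a=np.radians(-95.4); d=np.array([np.cos(a),np.sin(a)]); l=np.array([-d[1],d[0]])
for q in(n,k,f): print(q,"along,lat rel foot0",(q-[.5446,-.0122])@d*1e3,(q-[.5446,-.0122])@l*1e3)
e=n-k; print(np.degrees(np.arctan2(e[1],e[0])),np.linalg.norm(e))
E
```

```text
[0.54456626 0.00406804] along,lat rel foot0 -16.192666399437176 -1.564549556714206
[0.55604496 0.12262832] along,lat rel foot0 -135.30701625719877 -1.2943028818369624
[ 0.54547885 -0.01030455] along,lat rel foot0 -1.9697414371814244 0.6965722630407958
-95.52999245975622 0.11911465642523808
```

Emit:
{"api": "apply_moves", "payload": {
  "steps": [
    [[0, 0, 4, 0, 0, 0, -1], [0, 0, 6.5, 0, 0, 0, -1], [0, 0, 7.7, 0, 0, 0, -1], [0, 0, 7.9, 0, 0, 0, -1], [-1, 0, 7.9, 0, 0, 0, -1], [-2, 0, 7.9, 0, 0, 0, -1], [-2.6, 0, 7.9, 0, 0, 0, -1], [-3, 0, 7.9, 0, 0, 0, -1], [-3.5, 0, 7.9, 0, 0, 0, -1], [-4, 0, 7.9, 0, 0, 0, -1], [-4.6, 0, 7.9, 0, 0, 0, -1], [-5.2, 0, 7.9, 0, 0, 0, -1], [-5.8, 0, 7.9, 0, 0, 0, -1], [-6.4, 0, 7.9, 0, 0, 0, -1], [-7, 0, 7.9, 0, 0, 0, -1], [-7.6, 0, 7.9, 0, 0, 0, -1], [-8.2, 0, 7.9, 0, 0, 0, -1], [-8.8, 0, 7.9, 0, 0, 0, -1], [-9.2, 0, 7.9, 0, 0, 0, -1], [-9.2, 0, 7.9, 0, 0, 0, -1]]
  ]
}}

```text
time_s: 13.38
position: [0.5525, 0.074, 0.0128]
tcp_rot: [[0.094, 0.996, -0.001], [0.996, -0.094, -0.001], [-0.001, -0.001, -1.0]]
force: [-0.5, 1.1, 0.9]
opening: 0.005
grasp_force: 0.1
```

```bash
python3 - <<'E'
from h import *; import cv2
st()
t=bot.capture("top");s=bot.capture("side")
a=cv2.resize(t[190:270,300:400],None,fx=4,fy=4,interpolation=cv2.INTER_CUBIC)
b=cv2.resize(s[190:270,250:350],None,fx=4,fy=4,interpolation=cv2.INTER_CUBIC)
cv2.imwrite("pics/push1.png",np.hstack([a,b]))
E
```

```text
13.375 [0.5525 0.074  0.0128] yaw -5.39 z [-6.e-04 -6.e-04 -1.e+00] F [-0.5  1.1  0.9] op 0.47180068727215796 g 0.1262825422838887
```

View pics/push1.png

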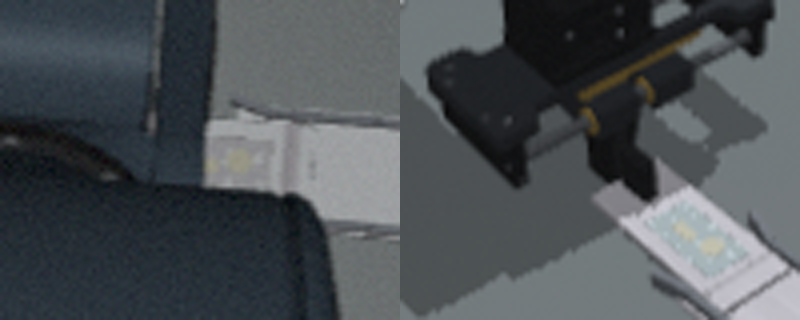

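The nose has entered between the rails and the carrier is sliding straight. I'll keep pushing up the ramp.

Emit:
{"api": "apply_moves", "payload": {
  "steps": [
    [[-0.6, 0, 0, 0, 0, 0, -1], [-1.2, 0, 0, 0, 0, 0, -1], [-1.8, 0, 0, 0, 0, 0, -1], [-2.4, 0, 0, 0, 0, 0, -1], [-3, 0, 0, 0, 0, 0, -1], [-3.6, 0, 0, 0, 0, 0, -1], [-4.2, 0, 0, 0, 0, 0, -1], [-4.8, 0, 0, 0, 0, 0, -1], [-5.4, 0, 0, 0, 0, 0, -1], [-6, 0, 0, 0, 0, 0, -1], [-6.6, 0, -0.02, 0, 0, 0, -1], [-7.2, 0, -0.06, 0, 0, 0, -1], [-7.8, 0, -0.1, 0, 0, 0, -1], [-8.4, 0, -0.16, 0, 0, 0, -1], [-9, 0, -0.26, 0, 0, 0, -1], [-9.6, 0, -0.36, 0, 0, 0, -1], [-10.2, 0, -0.46, 0, 0, 0, -1], [-10.8, 0, -0.56, 0, 0, 0, -1], [-11.4, 0, -0.66, 0, 0, 0, -1], [-11.8, 0, -0.72, 0, 0, 0, -1]]
  ]
}}

```text
time_s: 15.98
position: [0.5417, -0.0429, 0.0205]
tcp_rot: [[0.095, 0.996, 0.0], [0.996, -0.095, 0.0], [0.0, 0.0, -1.0]]
force: [0.9, 5.6, 4.0]
opening: 0.003
grasp_force: 2.7
```

```bash
python3 - <<'E'
from h import *; import cv2
st()
s=bot.capture("side");t=bot.capture("top")
b=cv2.resize(s[200:340,290:430],None,fx=4,fy=4,interpolation=cv2.INTER_CUBIC)
cv2.imwrite("pics/push2.png",b)
E
```

```text
15.975 [ 0.5417 -0.0429  0.0205] yaw -5.43 z [ 3.e-04  4.e-04 -1.e+00] F [0.9 5.6 4. ] op 0.2538206351781646 g 2.7052706690597006
```

View pics/push2.png

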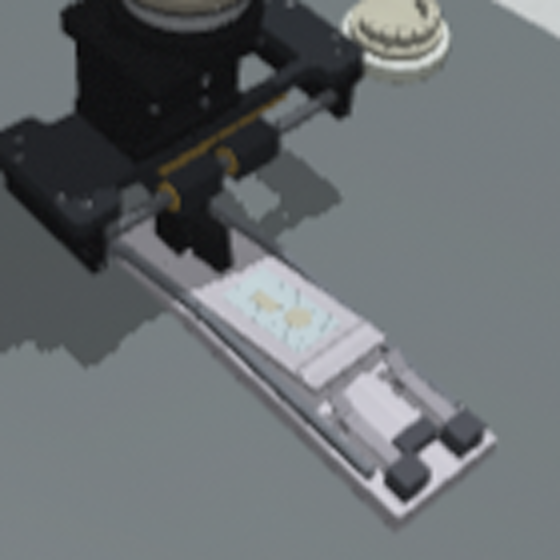

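```bash
cat >> h.py <<'E'
_a=np.radians(-95.4); D=np.array([np.cos(_a),np.sin(_a)]); L=np.array([-D[1],D[0]]); F0=np.array([.5446,-.0122])
def al(q): return np.array([(q-F0)@D,(q-F0)@L])*1e3
E
python3 - <<'E'
from h import *
np.set_printoptions(precision=1,suppress=True)
C=lambda u,v:((u+.5)/4-.5+290,(v+.5)/4-.5+200)
for n,p in dict(noseR=(312,387),noseL=(385,338),tailR=(195,290),stopR=(395,440),tipR=(335,390),tipL=(385,355)).items():
    print(n,[ (z,al(ray("side",C(*p),z/1e3))) for z in(14,20,27,34)])
E
```

```text
noseR [(14, array([149.1, -13.9])), (20, array([151.9, -17.1])), (27, array([155.2, -21. ])), (34, array([158.5, -24.8]))]
noseL [(14, array([151.1,  36. ])), (20, array([153.9,  32.3])), (27, array([157.1,  27.9])), (34, array([160.4,  23.5]))]
tailR [(14, array([ 66.1, -19.4])), (20, array([ 69.7, -22.6])), (27, array([ 73.8, -26.4])), (34, array([ 78. , -30.1]))]
stopR [(14, array([196.5,  -4. ])), (20, array([198.8,  -7.3])), (27, array([201.6, -11.3])), (34, array([204.4, -15.2]))]
tipR [(14, array([157.6,  -6.2])), (20, array([160.4,  -9.6])), (27, array([163.5, -13.5])), (34, array([166.7, -17.4]))]
tipL [(14, array([158.5,  28.4])), (20, array([161.2,  24.7])), (27, array([164.4,  20.4])), (34, array([167.6,  16.1]))]
```

Solving for symmetric corners puts the nose at about 158 mm, roughly 13 mm above the deck. The carrier is still pitched with the ramp and held there by friction at the fingers. I'll back off so it tips flat before it reaches the clips.

Emit:
{"api": "apply_moves", "payload": {
  "steps": [
    [[0.3, 0, 0, 0, 0, 0, -1], [0.8, 0, 0, 0, 0, 0, -1], [1.3, 0, 0, 0, 0, 0, -1], [1.6, 0, 0, 0, 0, 0, -1], [1.6, 0, 0, 0, 0, 0, -1], [1.6, 0, 0, 0, 0, 0, -1]]
  ]
}}

```text
time_s: 16.82
position: [0.5432, -0.0269, 0.0202]
tcp_rot: [[0.094, 0.996, 0.0], [0.996, -0.094, -0.0], [-0.0, 0.0, -1.0]]
force: [0.8, -0.7, -0.7]
opening: 0.006
grasp_force: 0.0
```

```bash
python3 - <<'E'
from h import *; import cv2
st()
np.set_printoptions(precision=1,suppress=True)
s=bot.capture("side");cv2.imwrite("pics/s3.png",s)
old=cv2.imread("pics/push2.png"); old=cv2.resize(old,(140,140),interpolation=cv2.INTER_AREA)
def win(c):
    c=c.astype(int); m=((c[...,0]-c[...,2]>12)&(c[...,0]>140)).astype(np.uint8)
    n,l,stt,cen=cv2.connectedComponentsWithStats(m); i=1+stt[1:,4].argmax(); return stt[i],cen[i]
for c in(old,s[200:340,290:430]): 
    a,b=win(c); print(a,b,[(z,al(ray("side",(b[0]+290,b[1]+200),z/1e3))) for z in(20,24,28)])
E
```

```text
16.825 [ 0.5432 -0.0269  0.0202] yaw -5.39 z [ 1.e-04 -1.e-04 -1.e+00] F [ 0.8 -0.7 -0.7] op 0.4830732235410329 g 0.0
[ 56  67  29  21 239] [69.8 77.1] [(20, array([107.5,   3.3])), (24, array([109.6,   1. ])), (28, array([111.8,  -1.3]))]
[ 56  68  29  24 259] [70.3 79.4] [(20, array([112.3,   0.2])), (24, array([114.5,  -2.1])), (28, array([116.6,  -4.4]))]
```

The window has dropped to deck level (z about 20 mm, laterally centred), so the carrier is flat with its nose at about 162 mm. I'll raise the fingertips to plate height before contact, then push on level.

Emit:
{"api": "apply_moves", "payload": {
  "steps": [
    [[0, 0, -0.3, 0, 0, 0, -1], [0, 0, -0.6, 0, 0, 0, -1], [0, 0, -0.6, 0, 0, 0, -1], [-0.6, 0, -0.6, 0, 0, 0, -1], [-1.2, 0, -0.6, 0, 0, 0, -1], [-1.6, 0, -0.6, 0, 0, 0, -1], [-2, 0, -0.6, 0, 0, 0, -1], [-2.3, 0, -0.6, 0, 0, 0, -1], [-2.6, 0, -0.6, 0, 0, 0, -1], [-2.9, 0, -0.6, 0, 0, 0, -1], [-2.9, 0, -0.6, 0, 0, 0, -1]]
  ]
}}

```text
time_s: 18.25
position: [0.5405, -0.0561, 0.0263]
tcp_rot: [[0.094, 0.996, 0.0], [0.996, -0.094, -0.0], [-0.0, 0.0, -1.0]]
force: [0.2, 0.3, 0.2]
opening: 0.005
grasp_force: 0.0
```

```bash
cat >> h.py <<'E'
def win():
    import cv2
    c=bot.capture("side")[200:340,290:430].astype(int); m=((c[...,0]-c[...,2]>12)&(c[...,0]>140)).astype(np.uint8)
    n,l,stt,cen=cv2.connectedComponentsWithStats(m); i=1+stt[1:,4].argmax(); b=cen[i]
    print(stt[i],[(z,al(ray("side",(b[0]+290,b[1]+200),z/1e3)).round(1)) for z in(20,24,28)])
E
python3 -c "
from h import *
st();win();print(al(bot.read_state()['position'][:2]))"
```

```text
18.25 [ 0.5405 -0.0561  0.0263] yaw -5.4 z [ 1.e-04 -3.e-04 -1.e+00] F [0.2 0.3 0.2] op 0.45639769426084925 g 0.0
[ 60  71  30  26 268] [(20, array([125.5,  -0.3])), (24, array([127.5,  -2.6])), (28, array([129.5,  -4.9]))]
[4.40159716e+01 3.97658618e-02]
```

It is still flat and the window is at 125.5 mm, so there are about 25 mm to go. Now for the clips.

Emit:
{"api": "apply_moves", "payload": {
  "steps": [
    [[-0.3, 0, 0, 0, 0, 0, -1], [-0.6, 0, 0, 0, 0, 0, -1], [-0.9, 0, 0, 0, 0, 0, -1], [-1.2, 0, 0, 0, 0, 0, -1], [-1.4, 0, 0, 0, 0, 0, -1], [-1.6, 0, 0, 0, 0, 0, -1], [-1.8, 0, 0, 0, 0, 0, -1], [-1.8, 0, 0, 0, 0, 0, -1]]
  ]
}}

```text
time_s: 19.3
position: [0.5383, -0.0712, 0.0263]
tcp_rot: [[0.095, 0.995, -0.001], [0.995, -0.095, 0.003], [0.003, -0.001, -1.0]]
force: [2.1, 9.3, 2.0]
opening: 0.005
grasp_force: 4.7
```

```bash
python3 -c "
from h import *
st();win();print(al(bot.read_state()['position'][:2]))"
```

```text
19.3 [ 0.5383 -0.0712  0.0263] yaw -5.47 z [-8.0e-04  3.3e-03 -1.0e+00] F [2.1 9.3 2. ] op 0.41732145728596093 g 4.662825912237167
[ 65  76  30  23 262] [(20, array([138.5,  -0. ])), (24, array([140.4,  -2.3])), (28, array([142.4,  -4.6]))]
[59.38230474 -0.68219573]
```

Emit:
{"api": "apply_moves", "payload": {
  "steps": [
    [[-0.15, 0, 0, 0, 0, 0, -1], [-0.3, 0, 0, 0, 0, 0, -1], [-0.45, 0, 0, 0, 0, 0, -1], [-0.6, 0, 0, 0, 0, 0, -1], [-0.7, 0, 0, 0, 0, 0, -1], [-0.7, 0, 0, 0, 0, 0, -1]]
  ]
}}

```text
time_s: 20.1
position: [0.5376, -0.0794, 0.0263]
tcp_rot: [[0.095, 0.995, -0.001], [0.995, -0.095, 0.002], [0.002, -0.001, -1.0]]
force: [0.5, 7.7, 1.8]
opening: 0.005
grasp_force: 3.7
```

```bash
python3 -c "
from h import *
st();win();print(al(bot.read_state()['position'][:2]))"
```

```text
20.1 [ 0.5376 -0.0794  0.0263] yaw -5.46 z [-9.e-04  2.e-03 -1.e+00] F [0.5 7.7 1.8] op 0.4260653665929764 g 3.7099045515060425
[ 68  79  30  24 263] [(20, array([146.4,   0.6])), (24, array([148.3,  -1.7])), (28, array([150.2,  -4. ]))]
[67.50030567 -0.70284495]
```

Emit:
{"api": "apply_moves", "payload": {
  "steps": [
    [[-0.1, 0, 0, 0, 0, 0, -1], [-0.2, 0, 0, 0, 0, 0, -1], [-0.3, 0, 0, 0, 0, 0, -1], [-0.4, 0, 0, 0, 0, 0, -1], [-0.4, 0, 0, 0, 0, 0, -1]]
  ]
}}

```text
time_s: 20.78
position: [0.5374, -0.0799, 0.0263]
tcp_rot: [[0.098, 0.995, -0.001], [0.995, -0.098, 0.007], [0.007, -0.001, -1.0]]
force: [4.7, 19.8, 2.5]
opening: 0.005
grasp_force: 10.2
```

```bash
python3 -c "
from h import *
st();win();print(al(bot.read_state()['position'][:2]))"
```

```text
20.775 [ 0.5374 -0.0799  0.0263] yaw -5.6 z [-6.0e-04  6.7e-03 -1.0e+00] F [ 4.7 19.8  2.5] op 0.39533070671204046 g 10.235614478588104
[ 68  79  30  24 258] [(20, array([146.5,   0.5])), (24, array([148.4,  -1.8])), (28, array([150.3,  -4.1]))]
[68.07454441 -0.78108116]
```

Emit:
{"api": "apply_moves", "payload": {
  "steps": [
    [[-0.1, 0, 0, 0, 0, 0, -1], [-0.2, 0, 0, 0, 0, 0, -1], [-0.3, 0, 0, 0, 0, 0, -1], [-0.3, 0, 0, 0, 0, 0, -1]]
  ]
}}

```text
time_s: 21.32
position: [0.5373, -0.0803, 0.0263]
tcp_rot: [[0.099, 0.995, -0.0], [0.995, -0.099, 0.01], [0.01, -0.001, -1.0]]
force: [8.7, 29.6, 2.9]
opening: 0.006
grasp_force: 15.1
```

```bash
python3 -c "
from h import *
import cv2
st();win();print(al(bot.read_state()['position'][:2]))
im={n:cv2.cvtColor(bot.capture(n),cv2.COLOR_BGR2GRAY).astype(np.float32) for n in('side','top')}
i0={n:cv2.cvtColor(cv2.imread(f'pics/{n}0.png'),cv2.COLOR_BGR2GRAY).astype(np.float32) for n in im}
S=np.arange(176,208,1.5)
for n in im:
  for lat in(-6,0,6):
    P=np.array([proj(n,[*(F0+D*s/1e3+L*lat/1e3),.020]) for s in S],np.float32)
    for g in(i0,im): print(n,lat,cv2.remap(g[n],P[:,:1],P[:,1:],1).ravel().astype(int))
"
```

```text
21.325 [ 0.5373 -0.0803  0.0263] yaw -5.7 z [-4.000e-04  1.020e-02 -9.999e-01] F [ 8.7 29.6  2.9] op 0.5127661155395864 g 15.09610801935196
[ 68  79  30  24 260] [(20, array([146.4,   0.4])), (24, array([148.3,  -1.9])), (28, array([150.2,  -4.2]))]
[68.492369   -0.88531711]
side -6 [177 177 177 177 177 177 177 177 177 177 177 177 177 171 140  93  72  71
  70  72  70  70]
side -6 [196 205 206 205 194 181 182 187 191 194 200 205 206 199 162 109  85  84
  82  84  82  82]
side 0 [175 175 176 176 177 177 177 177 177 177 177 177 176 164 130  90  74  73
  74  73  67  54]
side 0 [201 208 206 203 193 184 182 186 191 195 201 205 207 191 152 105  86  86
  87  85  79  64]
side 6 [179 180 179 180 180 180 180 180 181 181 181 181 179 167 138  96  76  73
  73  73  69  54]
side 6 [179 188 203 203 192 181 181 188 193 197 201 204 204 192 158 111  90  87
  86  85  80  64]
top -6 [129 131 132 130 129 129 128 128 128 129 129 119 100  64  43  36  47  49
  49  49  61  82]
top -6 [50 51 51 50 54 54 54 55 55 54 51 50 50 49 50 50 48 50 50 49 52 53]
top 0 [130 130 129 128 126 128 130 128 127 128 129 121 102  72  40  33  45  48
  50  53  59  81]
top 0 [52 53 53 53 53 53 51 50 53 54 50 53 53 49 50 51 52 53 52 50 48 50]
top 6 [129 129 130 130 129 129 128 128 128 129 129 129 116  92  51  41  45  50
  52  54  56  81]
top 6 [48 51 51 50 49 49 49 47 49 49 47 51 51 49 50 50 50 52 51 50 52 50]
```

The force rose to 30 N with no further movement and no gap shows between nose and stop, so the carrier is home. I'll back the gripper off and rise.

Emit:
{"api": "apply_moves", "payload": {
  "steps": [
    [[0.4, 0, 0, 0, 0, 0, -1], [1, 0, 0, 0, 0, 0, -1], [2, 0, 0, 0, 0, 0, -1], [3.5, 0, 0, 0, 0, 0, -1], [5, 0, -1, 0, 0, 0, -1], [7, 0, -4, 0, 0, 0, -1], [10, 0, -9, 0, 0, 0, -1], [15, 0, -14, 0, 0, 0, -1], [21, 0, -17, 0, 0, 0, -1], [27, 0, -18, 0, 0, 0, -1], [31, 0, -18, 0, 0, 0, -1], [31, 0, -18, 0, 0, 0, -1], [31, 0, -18, 0, 0, 0, -1], [31, 0, -18, 0, 0, 0, -1], [31, 0, -18, 0, 0, 0, -1]]
  ]
}}

```text
time_s: 23.35
position: [0.5665, 0.2197, 0.2061]
tcp_rot: [[0.096, 0.995, -0.001], [0.995, -0.096, -0.0], [-0.0, -0.001, -1.0]]
force: [0.4, -0.9, 0.3]
opening: 0.007
grasp_force: 0.0
```

```bash
python3 -c "
from h import *
import cv2
st();win()
im={n:cv2.cvtColor(bot.capture(n),cv2.COLOR_BGR2GRAY).astype(np.float32) for n in('side','top')}
i0={n:cv2.cvtColor(cv2.imread(f'pics/{n}0.png'),cv2.COLOR_BGR2GRAY).astype(np.float32) for n in im}
S=np.arange(164,208,1.5)
for n in im:
  for lat in(-19,0,19):
    P=np.array([proj(n,[*(F0+D*s/1e3+L*lat/1e3),.020]) for s in S],np.float32)
    for g in(i0,im): print(n,lat,*cv2.remap(g[n],P[:,:1],P[:,1:],1).ravel().astype(int))
# bystanders unchanged?
for c,b in dict(bowl=(245,120,48,48),cast=(342,120,40,40),jar=(450,125,45,45),hood=(155,192,50,52)).items():
  x,y,w,h=b; print(c,np.abs(im['top']-i0['top'])[y:y+h,x:x+w].mean(), cv2.phaseCorrelate(i0['top'][y:y+h,x:x+w],im['top'][y:y+h,x:x+w]))
"
```

```text
23.35 [0.5665 0.2197 0.2061] yaw -5.51 z [-7.e-04 -3.e-04 -1.e+00] F [ 0.4 -0.9  0.3] op 0.5939614066655805 g 0.0
[ 68  79  30  24 250] [(20, array([146.3,   0.8])), (24, array([148.2,  -1.5])), (28, array([150.1,  -3.8]))]
side -19 171 164 147 114 114 114 111 101 107 108 113 121 126 128 124 125 124 126 125 125 123 117 119 118 120 117 121 117 111 89
side -19 182 168 139 122 114 106 105 96 103 105 115 123 128 126 122 132 120 123 123 125 125 125 126 121 125 126 130 123 112 91
side 0 175 175 174 175 176 175 175 175 175 175 176 176 177 177 177 177 177 177 177 177 176 164 130 90 74 73 74 73 67 54
side 0 179 174 170 170 170 170 170 172 179 187 189 184 175 168 166 170 175 177 178 185 189 175 139 96 79 79 79 78 72 58
side 19 174 161 144 119 106 110 106 101 94 98 98 106 115 115 118 117 119 116 114 114 117 118 118 120 119 121 122 121 113 94
side 19 164 141 127 124 119 115 105 103 95 98 102 108 113 113 124 118 127 123 125 128 126 129 130 126 122 128 131 128 116 96
top -19 85 84 81 78 79 78 77 79 92 101 105 101 106 116 118 118 117 117 117 116 117 115 115 116 114 114 115 114 115 114
top -19 138 1
[... 211 characters left out ...]
3 45 48 50 53 59 81
top 0 148 145 142 139 139 141 147 155 163 163 159 152 144 139 137 138 139 144 153 160 154 132 87 63 58 64 66 68 80 107
top 19 88 82 79 78 77 77 78 79 89 99 106 103 104 112 113 113 114 115 115 114 115 115 113 111 112 113 112 112 113 111
top 19 111 107 104 101 100 99 99 101 112 124 131 131 132 138 139 139 138 140 140 139 141 141 140 139 139 139 138 139 139 135
bowl 16.847656 ((-0.005834036210039528, 0.17131901679364958), 0.8042491128047308)
cast 25.50875 ((-0.00922698959977808, 0.05070971979754901), 0.9426716780662536)
jar 22.789135 ((0.5006204175061626, 0.4334777647518173), 0.9960279405852894)
hood 35.974617 ((-24.335213311553588, -20.274920735222544), 0.02062366520916974)
```

```bash
python3 -c "
from rig import bot
print(bot.hand_in())"
```

```text
the job is handed in; nothing more can be done
None
```

I handed the job in at about 23.5 s: the carrier was drawn out flat, set down and released before the ramp, then pushed against the stop (30 N, no further movement); its rib measures past both clip tips, though I inferred the clips snapping down rather than seeing it, and the jar, cast and bowl were left alone.

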